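Pack the bur tin, fit its nested lids, lift off the outer lid

TASK

Stand the yellow carton and the amber jar upright side by side on the floor of the blue tin's free bay, then take the two nested lids together by the inner lid's black tab, set them down squarely on the tin without dropping them, so that the inner lid seats flat on the rim all round, and let go of the tab. Then grip the outer lid by its orange collar and lift it straight up alone, leaving the inner lid seated and untouched on the tin, and finish while still holding the outer lid level and still in the gripper, about 10 cm above where it sat. Leave the steel cup, the bin of wheels and the handpiece where they are.

Things in the scene. Friction and masses are not known exactly. Their poses are not given: they have to be found in the camera images.
- tin: open blue tin, fixed to the bench, 140 x 96 mm outside (x, y), 61 mm tall, walls and floor 3 mm. Origin: centre of its underside; z up, x along its length. Inside it is 134 x 90 mm; a fixed wooden rack of burs, reaching 43 mm above the tin's underside, fills its end from x = -67 to -21 mm
- tin_bay (a point): middle of the floor of the tin's free bay (tin x = +23, y = 0, z = 3 mm), axes as the tin's. The bay is 88 mm (x) by 90 mm (y). Carton and jar fit side by side along x, at x = -22 and +22 mm from here. Fingers that close along the tin's y have room if they open only some 10 mm to let go
- carton: yellow carton, rigid, 38 x 30 mm (x, y), 44 mm tall, about 60 g, standing on the bench. Origin: centre of its underside; grip it across its 30 mm (y)
- jar: round amber jar with a white cap, 36 mm across, cap 33 mm across and 15 mm tall, 44 mm tall overall, about 70 g, standing on the bench. Origin: centre of its underside
- inner_lid: inner lid, about 250 g, starts on the bench under the outer lid: grey plate 144 x 100 x 4 mm on four tapered feet at its corners (10 mm tall; in the tin's mouth 2 mm side clearance, 6 mm at the tips). Origin: centre, level with the foot tips; x lengthwise. Seated, the plate rests on the tin's rim, x along the tin's x (either way round), origin 51 mm above the tin's origin
- tab (a point): top of the inner lid's black tab, 66 mm above the inner lid's origin. The tab, 24 mm (x) by 14 mm (y), rises from the middle of the inner lid through the outer lid's collar and stands 26 mm above the collar's top. Gripped there across its 14 mm (y), it carries both lids, the outer resting on the inner
- outer_lid: outer lid, about 220 g, resting loosely on the inner lid: blue cap 155 x 111 mm (x, y), roof 4 mm, skirt 12 mm deep round the inner lid's plate (3 mm clearance) and, once on, 8 mm down outside the tin's rim (5 mm clearance). Origin: centre, level with the skirt's lower edge, 2 mm above the inner lid's origin while nested; x lengthwise
- collar (a point): middle of the top of the outer lid's square orange collar, 38 mm above the outer lid's origin: 40 x 40 mm outside, 32 x 32 mm inside, 22 mm tall above the roof. Grip it across its outside to lift the outer lid alone; the black tab stays between the fingers, up to 26 mm above this point
- cup: bystander: steel cup 64 mm across, 60 mm tall. Origin: centre of its underside
- wheel_bin: bystander: grey open bin of polishing wheels, 80 x 60 mm, 35 mm tall. Origin: centre of its underside
- handpiece: bystander: steel handpiece on two rubber rests, 150 mm long (x), 33 mm tall. Origin: on the bench under it, 60 mm from its blunt end; x points to its tip, 90 mm away

How it is judged:
By the outcome, as a careful person would: the job done as asked, in the order asked, and still so for the second after the job is handed in, while the arm keeps its last pose, push and grip.
It also fails if it takes over 72 s, if anything falls off the work surface, if the arm or the gripper's body presses on something with over 40 N, if the wrist force passes 120 N, or if a joint passes its speed limit or range.

ROBOT

A 7-joint arm with a two-finger parallel gripper is mounted at the origin on the work surface. World frame = base frame: x ahead of the robot, y to its left, z up, the work surface at z = 0. Lengths are in m, angles in rad, forces in N, time in s.
With the tool pointing down it reaches from about 0.425 to 0.875 m from the base axis. Payload 4.7 kg.
Tool frame: the origin (TCP) lies midway between the tips of the shut fingers; the grasp point (between the pads) lies 19 mm behind it (r.grip_point_offset is the distance from the TCP to the grasp point, in m); z points along the fingers, y is the line along which they close (so a half turn about z gives the same grasp; the last joint's range is limited). The gripper opens to 85 mm and grips with 20 to 120 N. Pads are 22 mm wide; open, the fingers measure 114 mm over their backs; the gripper's body (76 mm by 85 mm) begins 54 mm behind the grasp point. The pads swing forward as they close: fully open they stand 13 mm farther back than shut.
Start: joints at [1.145, 0.321, -0.07, 1.45, 0.023, 1.371, -0.057], TCP at [0.277, -0.588, 0.231] pointing down, gripper open.
Joint ranges: [-2.86, 2.86], [-0.3, 2.09], [-1.38, 1.24], [0.06, 2.45], [-1.56, 4.7], [0.09, 2.05], [-2.69, 2.69]. Speed limits (rad/s): [2.57, 2.57, 3.14, 3.14, 3.14, 3.14, 3.14].

INTERFACE

Orientations are given as a 3x3 rotation matrix whose columns are the frame's x, y, z axes.
In Python, from bench import r, sensors, camera, camera_info, job gives the robot as it stands. Calls block until the motion is done:
- r.goto(position, orientation): joint-space move of the TCP to a pose.
- r.move_straight(position, ori=None, velocity=0.15): straight line of the TCP; ori=None keeps the orientation; velocity is the mean speed in m/s.
- r.move_joints(angles): joint-space move.
- r.move_gripper(opening): finger opening in m; the grip force is fixed at half the most; returns when the fingers have stopped.
- r.wait(seconds).
- r.ik(position, orientation): joint angles nearest the present ones, or None.
- sensors.sense(): the state.
- camera(name): name is "side" or "top" or "wrist"; returns (picture, depth): 480x640x3 uint8, red, green, blue; 480x640 float32, m along the optical axis (not along the pixel's ray), 0 where there is no reading.
- camera_info(name): a dict with "vertical_fov" (degrees; the focal length in pixels is half the picture's height over the tangent of half this angle, whatever the lens; pixels are square), "cx", "cy" (the principal point, pixels), "rvec" (rotation vector, rad) and "tvec" (3), from world to camera coordinates, as OpenCV has them; the wrist camera has in their place "mount" (4x4, takes a point from camera to tool coordinates, whose origin is the TCP and whose axes are the flange's). Camera axes: x right, y down, z forward; pixel columns grow to the right and rows downward; lengths in m; the calibration is good to about 2 mm. A picture is of the moment at which its call begins: read the wrist's pose just before it. camera_info takes no time and is no camera call.
A pose or a line that the arm cannot do raises r.IKError and nothing moves.
- job.job_done(): hands the job in; it is judged then, once.
The state is a dict: "time": time; "q": joint angles; "joint_velocities": joint speeds; "joint_efforts": joint torques, N m; "ee_pos": TCP position; "orientation": TCP orientation; "ft_force": force on the tool from outside, world axes, zero at the start; "wrist_torque": the same for the moment, N m; "width": finger opening in m; "gripper_force": force on a finger pad.
Only numpy, scipy, OpenCV 4.12 (cv2) and the standard library are available. Lean on these libraries where they do the work, as an engineer would, in place of code of your own. Each camera call takes 0.05 s, during which the arm holds its last target. There are 200 camera calls.

## Working session

There is one attempt and no reset: what is moved stays moved. The work goes in short steps, each a Python script; the robot and the scene stay as the last script left them, time stands still between calls to the robot, and variables do not carry over. Pictures are saved under pics/ and viewed, at most 13 in all, crops included, and the job is handed in when it is done.

```bash
ls; mkdir -p pics; python3 - <<'E'
from bench import r,sensors,camera,camera_info
import cv2,numpy as np
s=sensors.sense();print(s['time'],s['ee_pos'],s['orientation'],s['width'])
for n in('top','side'):
    p,d=camera(n);np.savez(f'pics/{n}0.npz',p=p,d=d);cv2.imwrite(f'pics/{n}0.png',p[:,:,::-1]);print(n,camera_info(n),(d>0).mean())
print(camera_info('wrist'))
E
```

```text
pics
0.0 [ 0.27646737 -0.58768322  0.23023305] [[ 9.04825637e-01  4.25781312e-01 -9.17234331e-04]
 [ 4.25782283e-01 -9.04824103e-01  1.67026368e-03]
 [-1.18768671e-04 -1.90183952e-03 -9.99998184e-01]] 0.08554864092498989
top {'vertical_fov': 44.781970759325404, 'cx': 318.2272697427976, 'cy': 236.562935141361, 'rvec': array([ 2.20751751, -2.17605405,  0.05952746]), 'tvec': array([0.00556553, 0.58878825, 1.29006213])} 0.9960221354166666
side {'vertical_fov': 45.5852099195178, 'cx': 325.96470708989284, 'cy': 242.97593540437595, 'rvec': array([ 0.18843219, -2.64674926,  1.55021597]), 'tvec': array([0.59372182, 0.11540628, 0.97061111])} 0.9962044270833333
{'vertical_fov': 67.6976408806184, 'cx': 319.1953861446403, 'cy': 240.58255241982786, 'mount': array([[ 5.67682810e-04, -9.57530022e-01, -2.88333029e-01,
         7.39667119e-02],
       [ 9.99999719e-01,  4.02317886e-04,  6.32779383e-04,
         2.26191379e-04],
       [-4.89903722e-04, -2.88333307e-01,  9.57529981e-01,
        -1.43301319e-01],
       [ 0.00000000e+00,  0.00000000e+00,  0.00000000e+00,
         1.00000000e+00]])}
```

View pics/top0.png

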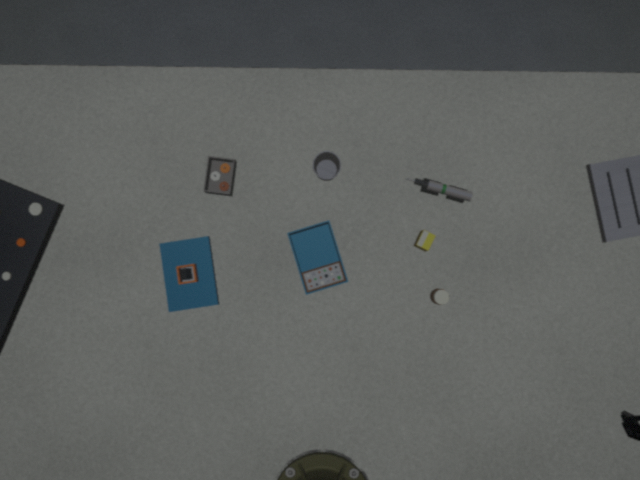

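View pics/side0.png

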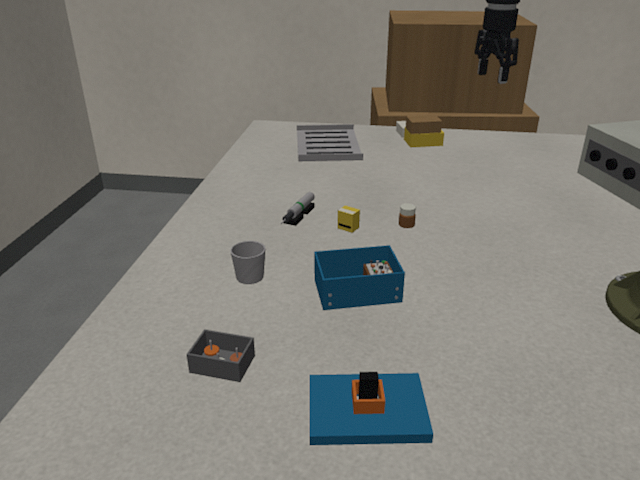

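The top view shows the carton (425,240), jar (440,296), tin (318,257) with its rack at the lower end, lids (189,274), cup (327,166), handpiece (445,190) and bin (220,176). The side view agrees. Next I'll get rough poses from the top camera.

```bash
cat > h.py <<'E'
import numpy as np,cv2
from bench import r,sensors,camera,camera_info,job
def cloud(name,d,pose=None):
    "world point of every pixel (480x640x3), from depth"
    ci=camera_info(name);f=240/np.tan(np.radians(ci['vertical_fov']/2))
    v,u=np.mgrid[:480,:640].astype(float)
    P=np.stack([(u-ci['cx'])/f*d,(v-ci['cy'])/f*d,d],-1)
    if name=='wrist':
        M=ci['mount'];P=P@M[:3,:3].T+M[:3,3];W=P@pose[1].T+pose[0]
    else:
        R=cv2.Rodrigues(ci['rvec'])[0];W=(P-ci['tvec'])@R
    W[d<=0]=np.nan;return W
def shot(name):
    s=sensors.sense();pose=(np.array(s['ee_pos']),np.array(s['orientation']))
    p,d=camera(name);return p,cloud(name,d,pose)
def rect(pts):
    "minAreaRect in mm: centre, (long, short), angle of long side"
    (c,(w,h),a)=cv2.minAreaRect((pts[:,:2]*1000).astype(np.float32))
    if w<h:w,h,a=h,w,a+90
    return np.array(c)/1000,(round(w,1),round(h,1)),(a+90)%180-90
def blob(p,W,c,rad,z0,z1,mask=None):
    m=(np.hypot(W[...,0]-c[0],W[...,1]-c[1])<rad)&(W[...,2]>z0)&(W[...,2]<z1)
    if mask is not None:m&=mask
    n,l,st,_=cv2.connectedComponentsWithStats(m.astype(np.uint8))
    return W[l==1+np.argmax(st[1:,4])]
def down(deg):
    "tool down; tool y (closing line) at world angle deg"
    a=np.radians(deg);y=np.array([np.cos(a),np.sin(a),0]);z=np.array([0,0,-1.]);return np.stack([np.cross(y,z),y,z],1)
E
python3 - <<'E'
from h import *
z=np.load('pics/top0.npz');p=z['p'];W=cloud('top',z['d'])
for n,(u,v),rad,z0,z1 in [('carton',(425,240),.04,.03,.06),('jar',(440,296),.04,.03,.06),('tin',(318,257),.11,.05,.075),('rack',(324,276),.06,.035,.05),('lid',(189,284),.11,.012,.025),('collar',(180,274),.05,.03,.05),('tab',(188,274),.03,.055,.08),('cup',(327,166),.05,.045,.07),('bin',(220,176),.07,.025,.045),('hp',(445,190),.1,.01,.05)]:
    c=W[v,u]
    try:b=blob(p,W,c,rad,z0,z1);print(n,c.round(3),len(b),np.median(b[:,2]).round(4),*rect(b))
    except Exception as e:print(n,c,e)
print('bench z',np.nanmedian(W[330:400,100:500,2]))
cv2.imwrite('pics/a.png',cv2.resize(p[210:320,150:460,::-1],None,fx=2.5,fy=2.5))
E
```

```text
carton [ 0.583 -0.221  0.041] 253 0.0443 [ 0.58344556 -0.22183044] (38.5, 30.0) -25.571136474609375
jar [ 0.461 -0.252  0.051] 190 0.044 [ 0.45858862 -0.25601053] (31.5, 31.1) 1.4815175533294678
tin [0.543 0.014 0.006] 344 0.0606 [0.54245349 0.01493598] (140.3, 96.3) 17.880159378051758
rack [ 0.501 -0.     0.031] 12 0.0403 [0.50599725 0.02315286] (6.2, 6.2) -44.16104507446289
lid [0.478 0.3   0.019] 3064 0.0181 [0.50193542 0.3025943 ] (155.1, 113.1) 9.575601577758789
collar [0.501 0.318 0.032] 155 0.0388 [0.50174597 0.30263062] (41.3, 39.8) -80.41015720367432
tab [0.501 0.295 0.055] 87 0.066 [0.50190286 0.3022424 ] (23.7, 14.9) 7.6332807540893555
cup [ 0.751 -0.004  0.003] 195 0.0579 [ 0.74322046 -0.00241373] (61.5, 61.1) -64.59475326538086
bin [0.724 0.239 0.008] 244 0.0344 [0.72189496 0.23711505] (80.5, 61.2) -6.5041656494140625
hp [ 0.696 -0.267  0.033] 675 0.0296 [ 0.70260107 -0.25437761] (147.4, 31.0) 74.51393127441406
bench z 0.0003333926624811577
```

```bash
python3 - <<'E'
from h import *
t0=sensors.sense()['time']
r.goto([0.583,-0.222,0.16],down(-115.6))
s=sensors.sense();print(s['time'],s['q'].round(2) if hasattr(s['q'],'round') else s['q'],s['ee_pos'],s['ft_force'])
p,W=shot('wrist');cv2.imwrite('pics/w1.png',p[:,:,::-1])
b=blob(p,W,(.583,-.222),.05,.036,.055);print('carton',len(b),np.median(b[:,2]),*rect(b))
try:
    b=blob(p,W,(.459,-.256),.04,.036,.055);print('jar',len(b),np.median(b[:,2]),*rect(b))
except Exception as e:print(e)
for pos,a in [((.583,-.222,.006),-115.6),((.544,.016,.01),-72.1),((.585,.03,.01),-72.1),((.459,-.256,.005),-72.1),((.502,.3025,.04),-80.4),((.542,.015,.22),-72.1)]:
    q=r.ik(np.array(pos),down(a));print(None if q is None else np.round(q,2))
E
```

```text
1.8583 [ 0.55  0.32 -0.28  1.6   0.09  1.23 -1.76] [ 0.58257698 -0.22350832  0.16008565] [-0.17350037 -0.31691034  0.12239272]
carton 1992 0.044749007483278806 [ 0.58411597 -0.22175926] (37.8, 30.0) -25.223731994628906
jar 900 0.044353580746919155 [ 0.46164667 -0.25218675] (33.1, 23.7) -16.853172302246094
[ 0.53  0.48 -0.26  1.73  0.14  0.95 -1.8 ]
[ 0.35  0.36 -0.49  1.92  0.21  0.91 -1.5 ]
[ 0.3   0.44 -0.48  1.82  0.24  0.94 -1.54]
[ 0.76  0.31 -0.34  1.97  0.13  0.88 -0.91]
[ 0.07  0.48 -0.8   1.79  0.4   1.04 -2.29]
[ 0.41  0.13 -0.52  1.72  0.07  1.31 -1.39]
```

View pics/w1.png

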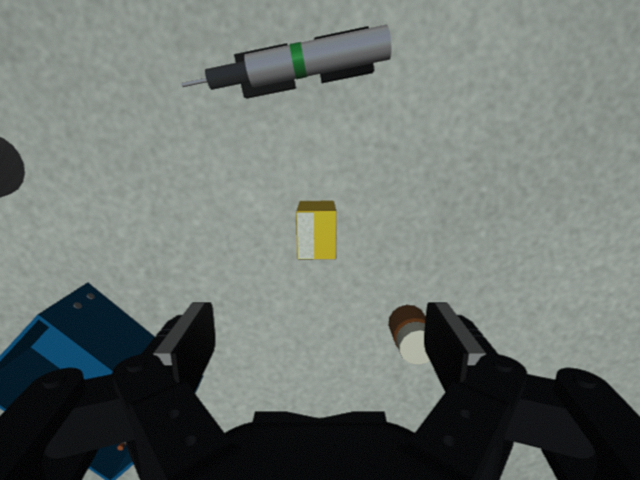

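The wrist view shows the carton at (316,232) between the open fingers. The wrist and top estimates agree to under 1 mm. Next I'll pick and place the carton.

```bash
cat >> h.py <<'E'
TA=17.88;TC=np.array([.5425,.0149]);TX=np.array([np.cos(np.radians(TA)),np.sin(np.radians(TA))])
def tin(x,z):return np.r_[TC+TX*x,z]
def st(tag=''):
    s=sensors.sense();print(tag,round(s['time'],2),np.round(s['ee_pos'],4),'w',round(s['width'],4),'g',np.round(s['gripper_force'],1),'f',np.round(s['ft_force'],2),np.round(s['wrist_torque'],2));return s
E
python3 - <<'E'
from h import *
r.wait(.3);st('settled')
o=down(-115.4);x,y=.5838,-.2218
r.move_gripper(.06)
r.move_straight([x,y,.008],o,velocity=.15);st('at')
r.move_gripper(.0);s=st('grip')
r.move_straight([x,y,.13],velocity=.2);st('lift')
r.goto(tin(.001,.13),down(TA-90));r.wait(.3);st('over')
p,W=shot('top');cv2.imwrite('pics/t2.png',p[200:320,240:400,::-1])
p,W=shot('wrist');cv2.imwrite('pics/w2.png',p[:,:,::-1])
b=blob(p,W,TC,.11,.055,.067);print('tin rim seen',len(b),rect(b))
E
```

```text
settled 2.21 [ 0.5829 -0.2225  0.16  ] w 0.0854 g 0.0 f [-0.73  0.04 -0.31] [-0.02 -0.01  0.01]
at 3.75 [ 0.5847 -0.2221  0.0092] w 0.0599 g 0.0 f [-0.26 -0.57 -0.73] [-0.03  0.02 -0.02]
grip 4.12 [ 0.5847 -0.2221  0.0091] w 0.0291 g 59.5 f [0.09 0.17 4.21] [0.03 0.02 0.  ]
lift 4.88 [ 0.5827 -0.2215  0.1285] w 0.029 g 59.1 f [ 0.6  -0.13 -0.48] [-0.05  0.05  0.05]
over 6.13 [0.5437 0.014  0.1299] w 0.029 g 59.1 f [-0.32 -0.09 -0.51] [ 0.02 -0.01 -0.  ]
tin rim seen 3304 (array([0.55561151, 0.0199081 ]), (113.0, 96.7), 18.002826690673828)
```

View pics/w2.png

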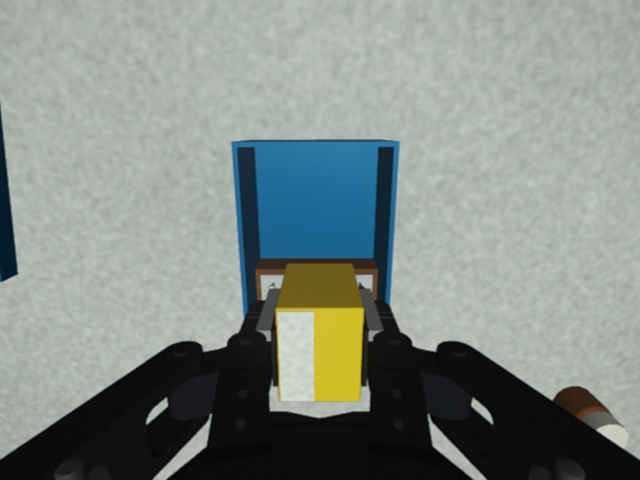

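The carton sits square in the grip above the tin, with the free bay ahead (x 240–395, y 145–260). I'll lower it now.

```bash
sed -i 's/TC=np.array(\[.5425,.0149\])/TC=np.array([.5424,.0153])/' h.py; cat >> h.py <<'E'
def lower(p,z,fmax=4,step=.0015,zmin=None):
    "down in small steps till upward force rises by fmax"
    r.wait(.2);f0=sensors.sense()['ft_force'][2]
    while z>zmin:
        z-=step;r.move_straight([p[0],p[1],z],velocity=.03);r.wait(.05)
        if sensors.sense()['ft_force'][2]-f0>fmax:break
    return z
E
python3 - <<'E'
from h import *
P=tin(.001,0)
r.move_straight(tin(.001,.0155),down(TA-90),velocity=.12);st('near')
z=lower(P,.0155,zmin=.010);print(z);st('down')
r.move_gripper(.04);st('open')
r.move_straight(tin(.001,.15),velocity=.2)
o=down(TA-90);j=[.4595,-.2545]
r.goto([.478,-.2545,.15],o);r.wait(.3)   # look at jar
p,W=shot('wrist');cv2.imwrite('pics/w3.png',p[:,:,::-1])
b=blob(p,W,j,.04,.040,.05);print(len(b),np.median(b[:,2]),rect(b),cv2.minEnclosingCircle((b[:,:2]*1000).astype(np.float32)))
st()
E
```

```text
near 7.34 [0.5439 0.0157 0.0159] w 0.0293 g 59.3 f [-0.29 -0.17 -0.93] [0.04 0.01 0.02]
0.014
down 7.84 [0.5439 0.0155 0.0146] w 0.0293 g 59.0 f [-0.69 -0.13  5.23] [-0.23 -0.02 -0.02]
open 8.11 [0.5442 0.0168 0.0153] w 0.0399 g 9.4 f [-2.8   1.32  7.79] [ 0.3   0.37 -0.03]
1475 0.044592690616395966 (array([ 0.46009332, -0.25610043]), (32.5, 32.1), 19.410959243774414) ((460.09228515625, -256.3548278808594), 16.705965042114258)
 10.37 [ 0.4784 -0.2537  0.15  ] w 0.0398 g 0.0 f [ 0.03  0.19 -0.85] [-0.01  0.03  0.06]
```

```bash
python3 - <<'E'
from h import *
p,W=shot('top')
b=blob(p,W,tin(.001,0)[:2],.035,.044,.057);print('carton',len(b),np.median(b[:,2]),np.ptp(np.sort(b[:,2])[5:-5]),rect(b),'want',tin(.001,0)[:2],TA)
cv2.imwrite('pics/t3.png',cv2.resize(p[215:300,270:370,::-1],None,fx=6,fy=6))
x,y=.4597,-.2561
r.move_gripper(.062)
r.move_straight([x,y,.007],down(TA-90),velocity=.15);st('at')
r.move_gripper(0);st('grip')
r.move_straight([x,y,.13],velocity=.2);st('lift')
E
```

```text
carton 220 0.047782268750871035 0.008618535484241324 (array([0.54285223, 0.0140932 ]), (37.7, 29.7), 17.951602935791016) want [0.5433517  0.01560702] 17.88
at 11.87 [ 0.4606 -0.2564  0.0079] w 0.0621 g 0.0 f [-0.03  0.3   0.93] [-0.   -0.01  0.03]
grip 12.23 [ 0.4606 -0.2565  0.0082] w 0.0337 g 60.2 f [-0.42  1.03  5.96] [ 0.04  0.2  -0.01]
lift 13.0 [ 0.4588 -0.2557  0.1287] w 0.0338 g 59.7 f [ 0.29  0.2  -1.27] [ 0.03  0.02 -0.  ]
```

View pics/t3.png

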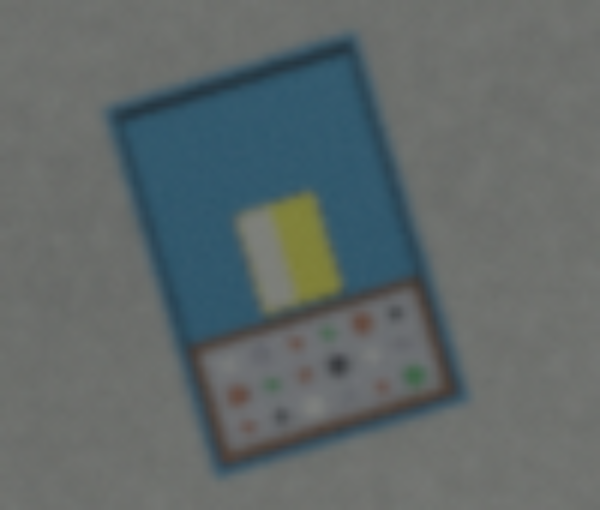

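The carton stands upright in the bay beside the rack (at about (290,250) in the crop). Next I'll place the jar.

```bash
python3 - <<'E'
from h import *
P=tin(.0455,0);o=down(TA-90)
r.goto(tin(.0455,.13),o);r.wait(.3);st('over')
p,W=shot('wrist');cv2.imwrite('pics/w4.png',p[:,:,::-1])
r.move_straight(tin(.0455,.016),o,velocity=.12);st('near')
z=lower(P,.016,zmin=.009,step=.001);print(z);st('down')
p,W=shot('side');cv2.imwrite('pics/s4.png',cv2.resize(p[150:330,280:460,::-1],None,fx=3,fy=3))
E
```

```text
over 14.49 [0.5857 0.0281 0.13  ] w 0.034 g 59.7 f [-0.24  0.03  0.13] [-0.    0.01 -0.03]
near 15.64 [0.5863 0.0294 0.0164] w 0.0337 g 60.1 f [ 0.09  0.01 -0.95] [ 0.02 -0.05 -0.02]
0.013999999999999999
down 16.44 [0.5862 0.0292 0.015 ] w 0.0338 g 62.0 f [-1.3   0.05  5.67] [-0.25  0.2  -0.1 ]
```

View pics/w4.png

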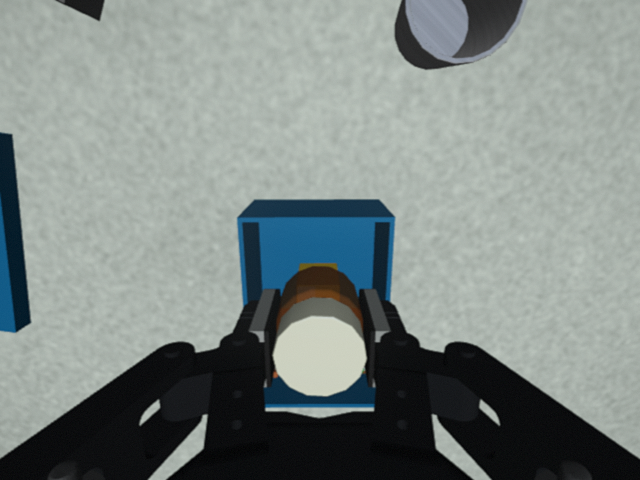

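The wrist view shows the jar upright in the grip (cap at (320,345)), centred across the bay. I'll press down gently once more, then release and check.

```bash
python3 - <<'E'
from h import *
P=tin(.0455,0)
r.move_straight(tin(.0455,.013),velocity=.03);r.wait(.1);st('1mm lower')
r.move_gripper(.045);st('open')
r.move_straight(tin(.0455,.16),velocity=.2)
L=np.array([.5018,.3025])
r.goto([.5018-.01,.3025,.17],down(9.6-90));r.wait(.3);st()
p,W=shot('wrist');cv2.imwrite('pics/w5.png',p[:,:,::-1])
for n,z0,z1 in(('roof',.012,.025),('collar',.033,.045),('tab',.058,.075)):
    b=blob(p,W,L,.11,z0,z1);print('wrist',n,len(b),np.median(b[:,2]),*rect(b))
p,W=shot('top')
for n,x in(('carton',.001),('jar',.0455)):
    b=blob(p,W,tin(x,0)[:2],.021,.042,.057);print(n,len(b),np.median(b[:,2]),b[:,2].std(),rect(b),tin(x,0))
cv2.imwrite('pics/t5.png',cv2.resize(p[215:300,270:370,::-1],None,fx=6,fy=6))
E
```

```text
1mm lower 16.84 [0.5862 0.0292 0.0148] w 0.034 g 63.0 f [-4.04 -0.53 11.07] [-0.52  0.57 -0.22]
open 17.12 [0.5869 0.0306 0.0158] w 0.0448 g 14.9 f [-4.44  0.76 16.19] [0.17 0.79 0.03]
 19.42 [0.4924 0.3015 0.1699] w 0.045 g 0.0 f [-0.57  0.44 -0.12] [ 0.03  0.07 -0.05]
wrist roof 21262 0.01863501462590421 [0.50198749 0.30375427] (155.2, 111.6) 9.494132041931152
wrist collar 997 0.04050018839169692 [0.50249228 0.30374271] (40.0, 39.9) -80.59132766723633
wrist tab 660 0.06653125459557188 [0.50249509 0.30377869] (24.1, 13.0) 9.514016151428223
carton 222 0.04768216232843915 0.0023359524479197357 (array([0.54274719, 0.01436597]), (37.4, 29.8), 19.391315460205078) [0.5433517  0.01560702 0.        ]
jar 168 0.04719536610805761 0.002496946088254333 (array([0.58566101, 0.02976177]), (31.0, 30.7), 0.8255759477615356) [0.58570242 0.02926961 0.        ]
```

View pics/t5.png

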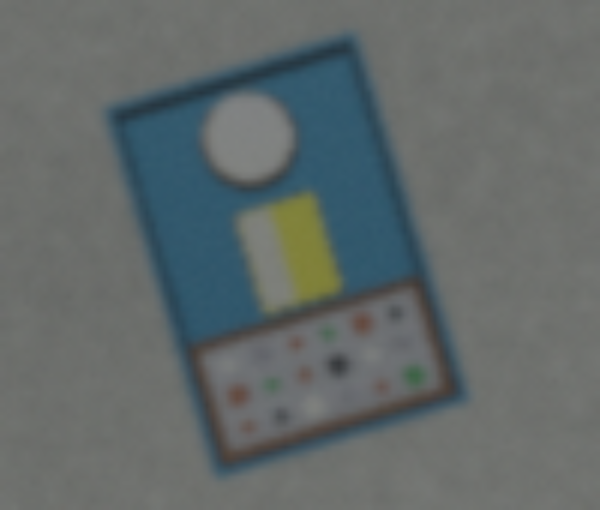

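View pics/w5.png

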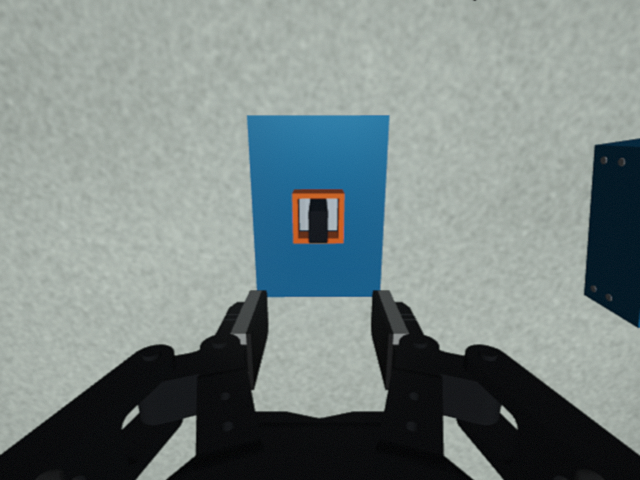

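Both stand upright in the bay (top view: cap at (250,138), carton at (290,250), tops at 47 mm). The wrist view shows the tab centred in the collar at (318,220). Next I'll grip the tab and lift the lids.

```bash
python3 - <<'E'
from h import *
o=down(9.5-90);x,y=.5020,.3031
r.move_straight([x,y,.10],o,velocity=.12)
r.move_straight([x,y,.043],o,velocity=.06);r.wait(.3);st('at')
r.move_gripper(0);r.wait(.2);s=st('grip')
g=s['ee_pos'];np.save('grip.npy',g)
r.move_straight([x,y,.06],velocity=.04);st('up')
r.move_straight([x,y,.135],velocity=.08);st('lift')
r.move_straight(tin(0,.135),down(TA-90),velocity=.1);r.wait(.5);st('over')
for n in('top','wrist'):
    p,W=shot(n);cv2.imwrite(f'pics/{n}6.png',p[:,:,::-1])
    blue=(p[...,2].astype(int)-p[...,0]>25)
    m=(W[...,2]>.085)&(W[...,2]<.125)&blue&(np.hypot(W[...,0]-TC[0],W[...,1]-TC[1])<.12)
    b=W[m];c=rect(b);A=np.c_[b[:,:2]-b[:,:2].mean(0),np.ones(len(b))];k=np.linalg.lstsq(A,b[:,2],rcond=None)[0]
    print(n,len(b),*c,'offset in tin frame mm',((c[0]-TC)@np.c_[TX,[-TX[1],TX[0]]]*1000).round(1),'plane',k.round(4))
E
```

```text
at 21.66 [0.5022 0.3031 0.0432] w 0.0451 g 0.0 f [0.42 0.07 0.39] [ 0.   -0.02  0.  ]
grip 22.24 [0.5021 0.3035 0.0432] w 0.0129 g 61.3 f [-0.92  1.55  1.07] [0.23 0.01 0.  ]
up 22.82 [0.502  0.3029 0.06  ] w 0.0125 g 60.5 f [-0.55  0.01 -3.27] [0.02 0.02 0.01]
lift 23.91 [0.5016 0.3028 0.1343] w 0.0129 g 60.5 f [ 0.76  0.47 -4.52] [-0.   -0.05 -0.01]
over 27.47 [0.5424 0.0153 0.135 ] w 0.0127 g 60.5 f [-0.02 -0.65 -4.03] [-0.02 -0.01  0.01]
top 95 [0.61857819 0.0173072 ] (67.2, 9.7) -74.92786979675293 offset in tin frame mm [ 73.1 -21.5] plane [0.0943 0.0153 0.1105]
wrist 42232 [0.54220404 0.0146851 ] (155.7, 111.8) 17.81446647644043 offset in tin frame mm [-0.4 -0.5] plane [-1.000e-04  1.100e-03  1.104e-01]
```

View pics/wrist6.png

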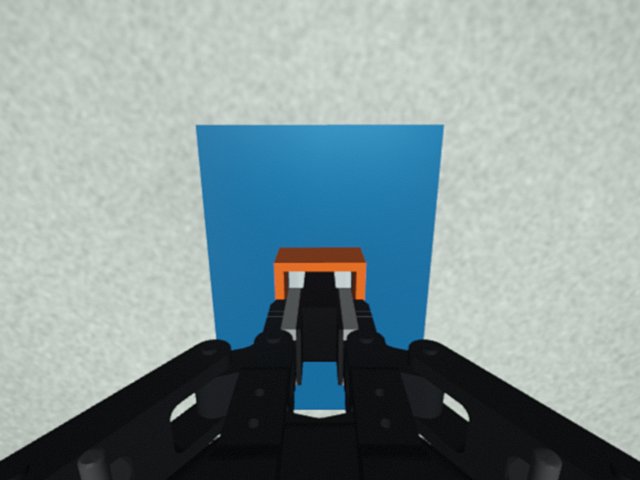

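The lids hang level, square and centred to within 1 mm of the tin (wrist view: roof edges at x 200–440, collar at (320,265)). I'll apply a 0.5 mm correction and lower in small steps.

```bash
python3 - <<'E'
from h import *
Y=np.r_[-TX[1],TX[0]];P=TC+.0004*TX+.0006*Y
o=down(TA-90)
r.move_straight(np.r_[P,.106],o,velocity=.08);r.wait(.2);f0=st('pre')['ft_force']
z=.106
while z>.0925:
    z-=.001;r.move_straight(np.r_[P,z],velocity=.02);r.wait(.05)
    s=sensors.sense();print(round(z,4),s['ee_pos'][2].round(4),(s['ft_force']-f0).round(1),s['wrist_torque'].round(2))
    if s['ft_force'][2]-f0[2]>4:break
st()
for n in('side',):
    p,W=shot(n);cv2.imwrite('pics/s7.png',cv2.resize(p[170:320,260:460,::-1],None,fx=4,fy=4))
p,W=shot('wrist');b=W[(p[...,2].astype(int)-p[...,0]>25)&(W[...,2]>.055)&(W[...,2]<.085)]
c=rect(b);k=np.linalg.lstsq(np.c_[b[:,:2]-b[:,:2].mean(0),np.ones(len(b))],b[:,2],rcond=None)[0];print(len(b),c,k.round(4))
E
```

```text
pre 28.28 [0.543  0.016  0.1065] w 0.0125 g 60.5 f [ 0.22 -0.34 -3.84] [ 0.05 -0.01  0.04]
0.105 0.1051 [-1.  -0.   0.4] [ 0.   -0.01  0.03]
0.104 0.1039 [ 0.2 -0.4 -0.1] [ 0.05  0.01 -0.01]
0.103 0.1029 [ 0.  -0.2 -1. ] [ 0.    0.02 -0.04]
0.102 0.102 [-1.  -0.1 -0.5] [ 0.01  0.03 -0.01]
0.101 0.1009 [-0.6 -1.3 -0.1] [-0.05 -0.01 -0.01]
0.1 0.1 [-0.2  0.4 -0.6] [-0.06 -0.01 -0.  ]
0.099 0.099 [-0.5  0.3 -2.1] [ 0.04  0.05 -0.05]
0.098 0.0979 [-1.2  0.4 -0.4] [-0.01 -0.03  0.01]
0.097 0.097 [-0.1 -0.1 -0. ] [ 0.06 -0.02 -0.02]
0.096 0.0959 [-1.   0.1 -0.7] [ 0.03 -0.05 -0.03]
0.095 0.0949 [-0.5 -0.3 -0.9] [ 0.03 -0.02  0.04]
0.094 0.0942 [0.7 0.1 1.2] [-0.05 -0.02  0.06]
0.093 0.0942 [-2.8  0.8  9.6] [-0.09  0.68  0.02]
 32.18 [0.5429 0.016  0.0942] w 0.0127 g 61.9 f [-2.53  0.44  5.77] [-0.09  0.68  0.02]
42273 (array([0.54280127, 0.01543169]), (155.4, 111.7), 17.838815689086914) [ 0.0008 -0.0001  0.0697]
```

View pics/s7.png

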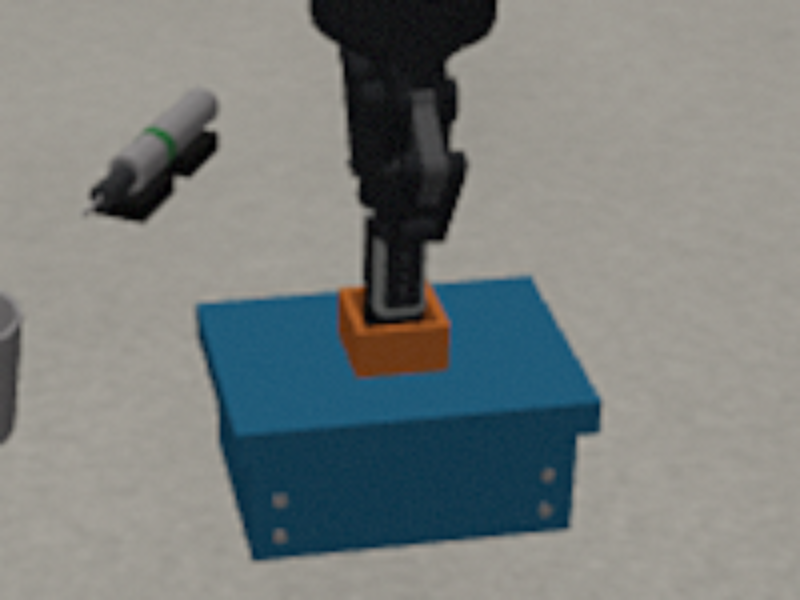

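The lids are seated: the nested height is exactly +51 mm and the roof is level all round in the side view (corners (200,310), (530,280), (598,405), (238,435)). I'll unload and release the tab, then grip the collar.

```bash
python3 - <<'E'
from h import *
Y=np.r_[-TX[1],TX[0]];P=TC+.0004*TX+.0006*Y
r.move_straight(np.r_[P,.0941],velocity=.02);r.wait(.2);st('unload')
r.move_gripper(.064);r.wait(.2);st('released')
def meas(t):
    p,W=shot('wrist');b=W[(p[...,2].astype(int)-p[...,0]>25)&(W[...,2]>.055)&(W[...,2]<.085)]
    k=np.linalg.lstsq(np.c_[b[:,:2]-b[:,:2].mean(0),np.ones(len(b))],b[:,2],rcond=None)[0];print(t,rect(b),k.round(4))
meas('free')
r.move_straight(np.r_[P,.071],velocity=.05);r.wait(.3);st('at collar')
r.move_gripper(0);r.wait(.3);st('gripped')
meas('gripped')
p,W=shot('side');cv2.imwrite('pics/s8.png',cv2.resize(p[170:320,260:460,::-1],None,fx=4,fy=4))
E
```

```text
unload 32.73 [0.5428 0.016  0.0942] w 0.0125 g 61.2 f [-0.77 -0.23  0.24] [-0.05  0.07  0.01]
released 33.48 [0.5426 0.016  0.0941] w 0.064 g 0.0 f [-0.26 -0.14 -0.09] [ 0.02 -0.   -0.01]
free (array([0.54267059, 0.01546559]), (155.8, 111.8), 17.895057678222656) [ 0.0007 -0.0003  0.0697]
at collar 34.43 [0.5428 0.016  0.0713] w 0.0641 g 0.0 f [-0.75  0.91  0.34] [-0.05  0.02 -0.05]
gripped 35.08 [0.543  0.0159 0.0714] w 0.0385 g 62.4 f [-0.18 -0.23  5.07] [-0.1   0.1   0.02]
gripped (array([0.55061969, 0.01792894]), (139.6, 112.0), 17.892969131469727) [ 0.0006 -0.0002  0.0697]
```

```bash
python3 - <<'E'
from h import *
Y=np.r_[-TX[1],TX[0]];P=TC+.0004*TX+.0006*Y
for z in(.075,.085,.10):
    r.move_straight(np.r_[P,z],velocity=.03);st(z)
r.move_straight(np.r_[P,.171],velocity=.06);r.wait(.5);st('up')
p,W=shot('wrist');b=W[(p[...,2].astype(int)-p[...,0]>25)&(W[...,2]>.145)&(W[...,2]<.19)]
k=np.linalg.lstsq(np.c_[b[:,:2]-b[:,:2].mean(0),np.ones(len(b))],b[:,2],rcond=None)[0];print(len(b),rect(b),k.round(4))
p,W=shot('side');cv2.imwrite('pics/s9.png',cv2.resize(p[110:320,240:460,::-1],None,fx=2.8,fy=2.8))
m=(np.hypot(W[...,0]-TC[0],W[...,1]-TC[1])<.09)&(W[...,2]>.058)&(W[...,2]<.075)&(np.ptp(p.astype(int),axis=2)<20)
b=W[m]
if len(b)>20:k=np.linalg.lstsq(np.c_[b[:,:2]-b[:,:2].mean(0),np.ones(len(b))],b[:,2],rcond=None)[0];print('inner plate',len(b),rect(b),k.round(4))
E
```

```text
0.075 35.46 [0.5419 0.016  0.0743] w 0.0385 g 61.8 f [ 0.31  0.23 -2.43] [-0.01 -0.04 -0.01]
0.085 35.94 [0.5428 0.016  0.0852] w 0.0386 g 61.8 f [ 0.23 -0.08 -2.86] [ 0.01 -0.01  0.03]
0.1 36.59 [0.5426 0.016  0.1   ] w 0.0385 g 61.8 f [ 0.28  0.75 -2.31] [-0.01  0.01  0.03]
up 38.42 [0.5426 0.016  0.171 ] w 0.0388 g 61.8 f [ 0.28 -0.54 -2.08] [-0.03 -0.03 -0.02]
50949 (array([0.55014526, 0.01803067]), (139.8, 111.7), 17.866910934448242) [ 1.000e-04 -3.000e-04  1.692e-01]
inner plate 2531 (array([0.54287189, 0.01679946]), (144.9, 105.7), 17.866849899291992) [ 0.0032 -0.0116  0.0656]
```

View pics/s9.png

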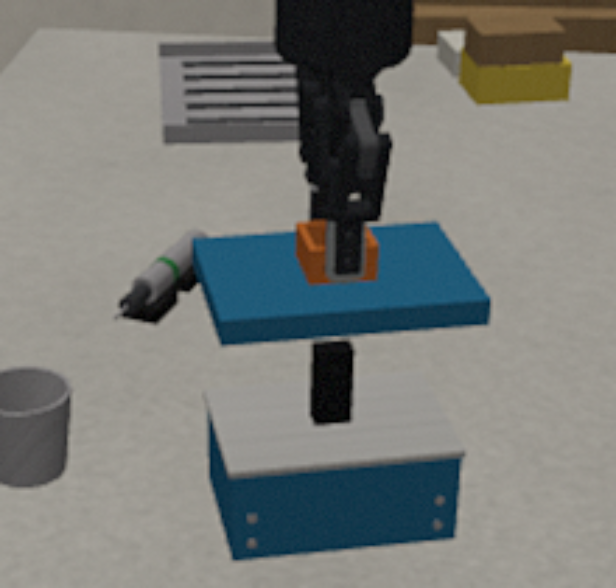

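The side view shows the outer lid level in the gripper (collar at (337,250)), 10 cm up. The inner lid sits flat on the tin, its tab upright at (333,385).

```bash
python3 -c "
from bench import job
print(job.job_done())"
```

```text
the job is handed in; nothing more can be done
None
```

The job is handed in at about 38 s: the carton and jar were upright in the bay at the last check before the lid went on, the inner lid is seated flat on the tin, and the outer lid is held level 10 cm above it.

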